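# Set the sample bottles for label reading

## Task

The tall bottle and the clear grey-stoppered bottle stand in each other's rings: swap them, so that the tall one stands before the tall reader head and the clear one in the ring the tall one had, and turn every bottle in the row, in its own ring, until its code label squarely faces the reader window behind that ring. Leave all bottles upright and wholly inside their rings, and when all are set press the white start button fully down and let it up. Do not disturb the flask, the agar dishes or the jar; if a bottle gets knocked, set it right again.

Things in the scene. Friction and masses are not known exactly. Their poses are not given: they have to be found in the camera images.
- rail: Fixed aluminium rail on the worktop, 600 mm long, 34 mm wide, 14 mm high, along its own y axis. Its origin lies on the worktop 128 mm in front (-x) of the rail's middle; its +x axis points away from the robot. The five reader modules stand along it in a row about 120 mm apart, in any order.
- reader_high: Fixed reader module with the one TALL grey head (60 mm wide, 36 deep, 112 high; dark window centred 78 mm up), for the tall bottle. Origin: on the worktop (z = 0) at the centre of its flat printed dark ring, 104 mm across. +x points from the ring to the head, whose face with the window is 110 mm from the origin and looks back at the ring.
- reader_low_1: Fixed reader module with a LOW grey head (60 mm wide, 36 mm deep, 72 mm high; dark window centred 36 mm up). Origin at the centre of its flat 104 mm ring on the worktop, +x from the ring to the head, face 110 mm from the origin, as for reader_high. The tall bottle starts in this module's ring; the clear bottle belongs here.
- reader_low_2: Fixed reader module with a LOW grey head (60 mm wide, 36 mm deep, 72 mm high; dark window centred 36 mm up). Origin at the centre of its flat 104 mm ring on the worktop, +x from the ring to the head, face 110 mm from the origin, as for reader_high. foil_bottle_1, if present, starts in this ring and belongs here; if absent, the ring is empty.
- reader_low_3: Fixed reader module with a LOW grey head (60 mm wide, 36 mm deep, 72 mm high; dark window centred 36 mm up). Origin at the centre of its flat 104 mm ring on the worktop, +x from the ring to the head, face 110 mm from the origin, as for reader_high. foil_bottle_2, if present, starts in this ring and belongs here; if absent, the ring is empty.
- reader_low_4: Fixed reader module with a LOW grey head (60 mm wide, 36 mm deep, 72 mm high; dark window centred 36 mm up). Origin at the centre of its flat 104 mm ring on the worktop, +x from the ring to the head, face 110 mm from the origin, as for reader_high. foil_bottle_3, if present, starts in this ring and belongs here; if absent, the ring is empty.
- tall_bottle: The one tall bottle, cotton plug, a black tab at the neck over the label, 46 mm across, 124 mm tall; grip the body 72 to 78 mm up, 45 mm wide. Starts in the ring of reader_low_1. Steel weight ring at its foot, 66 mm across, 12 high; 0.33 kg in all. Origin: centre of underside; +x points out through the middle of its white code label with black bars (yaw = the way it faces), centre 58 mm up.
- clear_bottle: Short clear bottle with grey stopper, a white strip on it over the label, 44 mm across, 86 mm tall; grip the body 45 mm up, 44 mm wide. Starts in the ring of reader_high. Steel weight ring at its foot, 66 mm across, 12 high; 0.33 kg in all. Origin: centre of underside; +x points out through the middle of its white code label with black bars (yaw = the way it faces), centre 36 mm up.
- foil_bottle_1: May be absent. One of up to three alike: short bottle with foil cap, a black strip on it over the label, 40 mm across, 85 mm tall; grip the body 45 mm up, 40 mm wide. Steel weight ring at its foot, 66 mm across, 12 high; 0.33 kg in all. Origin: centre of underside; +x points out through the middle of its white code label with black bars (yaw = the way it faces), centre 34 mm up.
- foil_bottle_2: May be absent. One of up to three alike: short bottle with foil cap, a black strip on it over the label, 40 mm across, 85 mm tall; grip the body 45 mm up, 40 mm wide. Steel weight ring at its foot, 66 mm across, 12 high; 0.33 kg in all. Origin: centre of underside; +x points out through the middle of its white code label with black bars (yaw = the way it faces), centre 34 mm up.
- foil_bottle_3: May be absent. One of up to three alike: short bottle with foil cap, a black strip on it over the label, 40 mm across, 85 mm tall; grip the body 45 mm up, 40 mm wide. Steel weight ring at its foot, 66 mm across, 12 high; 0.33 kg in all. Origin: centre of underside; +x points out through the middle of its white code label with black bars (yaw = the way it faces), centre 34 mm up.
- tall_bottle_label (a point): Middle of the code label of tall_bottle, on its side: 23 mm from the bottle's axis along its +x, 58 mm above its underside.
- clear_bottle_label (a point): Middle of the code label of clear_bottle, on its side: 22 mm from the bottle's axis along its +x, 36 mm above its underside.
- foil_bottle_1_label (a point): Middle of the code label of foil_bottle_1, on its side: 20 mm from the bottle's axis along its +x, 34 mm above its underside.
- foil_bottle_2_label (a point): Middle of the code label of foil_bottle_2, on its side: 20 mm from the bottle's axis along its +x, 34 mm above its underside.
- foil_bottle_3_label (a point): Middle of the code label of foil_bottle_3, on its side: 20 mm from the bottle's axis along its +x, 34 mm above its underside.
- start_button (a joint): Travel of the round white start button, 34 mm across, on its own small grey housing at the front left: 0 = up, 0.006 m = fully down; a spring pushes it back up; about 4 N brings it fully down. It counts as pressed beyond 0.004 m.
- start_button_top (a point): Centre of the top face of the start button; press straight down here.
- flask: Bystander: conical flask with foil cap, 58 mm across, 107 mm tall, to the right of the row. Origin under its centre. Leave it alone.
- agar_dishes: Bystander: two stacked round dishes with orange agar, 90 mm across, 32 mm high, front right. Origin under its centre. Leave it alone.
- jar: Bystander: white screw-lid jar, 98 mm across, 104 mm tall, behind the rail. Origin under its centre. Leave it alone.

How it is judged:
By the outcome, as a careful person would: the job done as asked, in the order asked, and still so for the second after the job is handed in, with the robot touching nothing.
Of foil_bottle_1, foil_bottle_2, foil_bottle_3 only 2 to 3 are there at a start; the rules pass over those that are not, and their reading is None.
At some moment in a run one of tall_bottle, clear_bottle, foil_bottle_1, foil_bottle_2, foil_bottle_3 may be knocked a few centimetres aside while the robot is not near it.
Once in a run the grip may slacken for a moment while it holds something.
It also fails if it takes over 210 s, if anything falls off the work surface, if the arm or the gripper's body presses on something with over 40 N, if the wrist force passes 120 N, or if a joint passes its speed limit or range.

## Robot

A 6-joint arm with a two-finger parallel gripper is mounted at the origin on a cart in front of the work surface, level with it; the furniture and walls round the work are solid. World frame = base frame: x ahead of the robot, y to its left, z up, the work surface at z = 0. Lengths are in m, angles in rad, forces in N, time in s.
With the tool pointing down it reaches from about 0.375 to 0.975 m from the base axis. Payload 3.8 kg.
Tool frame: the origin (TCP) lies midway between the tips of the shut fingers; the grasp point (between the pads) lies 19 mm behind it; z points along the fingers, y is the line along which they close (so a half turn about z gives the same grasp; the last joint's range is limited). The gripper opens to 85 mm and grips with 20 to 120 N. Pads are 22 mm wide; open, the fingers measure 114 mm over their backs; the gripper's body (76 mm by 85 mm) begins 54 mm behind the grasp point. The pads swing forward as they close: fully open they stand 13 mm farther back than shut.
Start: joints at [-1.212, 0.264, 1.604, -0, 1.274, -0.037], TCP at [0.26, -0.623, 0.231] pointing down, gripper open.
Joint ranges: [-2.63, 2.63], [-0.94, 2.18], [0.31, 2.57], [-1.31, 4.45], [0, 2.66], [-2.55, 2.55]. Speed limits (rad/s): [2.57, 2.57, 3.14, 3.14, 3.14, 3.14].

## Interface

Orientations are given as a rotation vector (axis times angle).
In Python, from workcell import bot gives the robot as it stands.
- The arm moves only by the tool step_arm, never from a script. Its argument "motion" is a list of rows, each a list of 5 numbers: the finger opening in cm, from 0 to 8.54, then the shift along the tool's x, y, z in cm, then the turn about the tool's z in degrees. In form: [[claw, dx, dy, dz, twist], ...]. A call has 1 to 20 rows; each row is the pose to reach, as a shift and turn from the pose commanded when the call began, along the tool's axes at that moment; what a row does not reach only later rows make up. A row lasts 1/10 s, in which the tool goes at most 50 mm and 8.59 degrees, less where a joint would pass 70% of its speed; a pose out of reach is approached as far as the arm can. A call with a gripper value outside its range is refused whole. The fingers move at their own pace and stop on an object; "force" is the grip in N (left out, the last holds). Time passes only in rows, so rows that repeat a pose let the fingers close. It gives the time, the measured TCP pose, the force, the opening and the grip force at its end, in the units of the state.
- bot.read_state(): the state, without advancing time (a new reading comes with each control period).
- bot.read_camera(name): name is "side" or "top" or "wrist"; returns (picture, depth): 420x560x3 uint8, red, green, blue; 420x560 float32, m along the optical axis (not along the pixel's ray), 0 where there is no reading.
- bot.calibration(name): a dict with "mtx" (3x3 intrinsics, pixels), "k1" (the pictures are not rectified: a ray, as slopes to the right and down, at radius r is drawn at 1 + k1 r^2 times it, then the intrinsics apply), "origin" and "orientation" of the camera in the world; the wrist camera has in their place "T_tool_cam" (4x4, takes a point from camera to tool coordinates, whose origin is the TCP and whose axes are the flange's). Camera axes: x right, y up, looking along -z (the intrinsics and any distortion apply to the point x, -y, -z); pixel columns grow to the right and rows downward; lengths in m; the calibration is good to about 2 mm. A picture is of the moment at which its call begins: read the wrist's pose just before it. calibration takes no time and is no camera call.
- bot.finish_job(): hands the job in; it is judged then, once.
The state is a dict: "time": time; "q": joint angles; "joint_vel": joint speeds; "joint_torque": joint torques, N m; "tool_pos": TCP position; "tcp_rot": TCP orientation; "wrist_force": force on the tool from outside, world axes, zero at the start; "torque": the same for the moment, N m; "width": opening from 0.0 (shut) to 1.0 (fully open); "grip_force": force on a finger pad.
Only numpy, scipy, OpenCV 4.12 (cv2) and the standard library are available. Lean on these libraries where they do the work, as an engineer would, in place of code of your own. Each camera call takes 0.05 s, during which the arm holds its last target. There are 200 camera calls.

## Working session

There is one attempt and no reset: what is moved stays moved. The work goes in short steps, Python scripts to look and compute and a tool call to move; the robot and the scene stay as the last step left them, time stands still between calls to the robot, and variables do not carry over. Pictures are saved under pics/ and viewed, at most 14 in all, crops included, and the job is handed in when it is done.

Besides the shell and the picture viewer there is one more tool, called after "Emit:" as name(argument=value, ...) on one line, values as JSON. step_arm: Moves the arm, as the interface text tells. Its arguments: {"type":"object","properties":{"motion":{"type":"array","items":{"type":"array","items":{"type":"number"}}},"force":{"type":"number"}},"required":["motion"]}

```bash
mkdir -p pics; cat > h.py <<'E'
import numpy as np, cv2
from workcell import bot
from scipy.spatial.transform import Rotation as R
def cam(name, st=None):
    c=bot.calibration(name); 
    if 'T_tool_cam' in c:
        T=np.eye(4); T[:3,:3]=R.from_rotvec(st['tcp_rot']).as_matrix(); T[:3,3]=st['tool_pos']
        T=T@np.array(c['T_tool_cam']); return np.array(c['mtx']),c['k1'],T[:3,3],T[:3,:3]
    o=np.array(c['orientation'])
    o=R.from_rotvec(o).as_matrix() if o.size==3 else o
    return np.array(c['mtx']),c['k1'],np.array(c['origin']),o
def rays(C,uv):
    K,k1,o,M=C; uv=np.atleast_2d(np.float64(uv))
    p=cv2.undistortPoints(uv[:,None],K,np.array([k1,0,0,0,0.]))[:,0]
    d=np.c_[p[:,0],-p[:,1],-np.ones(len(p))]@M.T
    return o,d
def plane(C,uv,z):
    o,d=rays(C,uv); return o+d*((z-o[2])/d[:,2])[:,None]
def cloud(C,depth):
    v,u=np.mgrid[:depth.shape[0],:depth.shape[1]]
    o,d=rays(C,np.c_[u.ravel(),v.ravel()])
    P=o+d*depth.ravel()[:,None]; return P.reshape(depth.shape+(3,))
def shot(name):
    st=bot.read_state(); im,de=bot.read_camera(name); return st,im,de,cam(name,st)
def save(n,im,s=1): cv2.imwrite('pics/'+n+'.png',cv2.resize(im[...,::-1],None,fx=s,fy=s,interpolation=cv2.INTER_CUBIC))
E
python3 - <<'E'
from h import *
for n in('side','top'):
    st,im,de,C=shot(n); save(n+'0',im,1.4 if n=='top' else 1.4); np.savez(n+'0.npz',im=im,de=de)
    print(n,C[2],C[3].round(3).tolist(),C[0].tolist(),C[1])
print(bot.calibration('wrist')); print(st)
E
```

```text
side [0.02992555 0.8157631  0.72660612] [[-0.819, 0.322, -0.476], [-0.574, -0.422, 0.702], [0.025, 0.847, 0.53]] [[410.24912949560235, 0.0, 274.25013754493796], [0.0, 410.24912949560235, 212.48628215181017], [0.0, 0.0, 1.0]] -0.10249789375582787
top [ 0.2309216  -0.07491527  1.80222358] [[0.049, 0.975, -0.219], [-0.999, 0.046, -0.016], [-0.005, 0.219, 0.976]] [[543.5896156840797, 0.0, 280.93680876911134], [0.0, 543.5896156840797, 215.05602440999925], [0.0, 0.0, 1.0]] -0.13672720301461835
{'mtx': array([[362.13702069,   0.        , 285.32255806],
       [  0.        , 362.13702069, 207.4880036 ],
       [  0.        ,   0.        ,   1.        ]]), 'k1': 0.020231166801413167, 'T_tool_cam': array([[-8.67291688e-04,  9.45805106e-01,  3.24733660e-01,
         8.43643801e-02],
       [ 9.99999623e-01,  8.34361107e-04,  2.40653728e-04,
        -1.00428148e-03],
       [-4.33336114e-05,  3.24733746e-01, -9.45805473e-01,
        -1.41913501e-01],
       [ 0.00000000e+00,  0.00000000e+00,  0.00000000e+00,
         1.00000000e+00]])}
{'time': 0.05, 'q': array([-1.21191368e+00,  2.64715352e-01,  1.60535250e+00,  7.29899464e-06,
        1.27369272e+00, -3.68604181e-02]), 'joint_vel': array([-1.72999496e-04, -5.29642158e-05, -1.04303091e-03, -1.09786262e-03,
        7.51252827e-04,  3.96336415e-04]), 'joint_torque': array([ 2.21986651e-03, -5.17021823e+01, -3.68845832e+01,  1.62423044e-04,
        7.05290964e-03, -1.39785578e-05]), 'tool_pos': array([ 0.2599818 , -0.62214778,  0.2299991 ]), 'tcp_rot': array([-3.07819285e+00, -6.17159023e-01,  5.34751018e-04]), 'wrist_force': array([-0.63874457,  0.92282389,  0.13546471]), 'torque': array([ 0.00450806,  0.03850886, -0.01315668]), 'grip_force': 0.0, 'width': 1.0019925147898445}
```

View pics/top0.png

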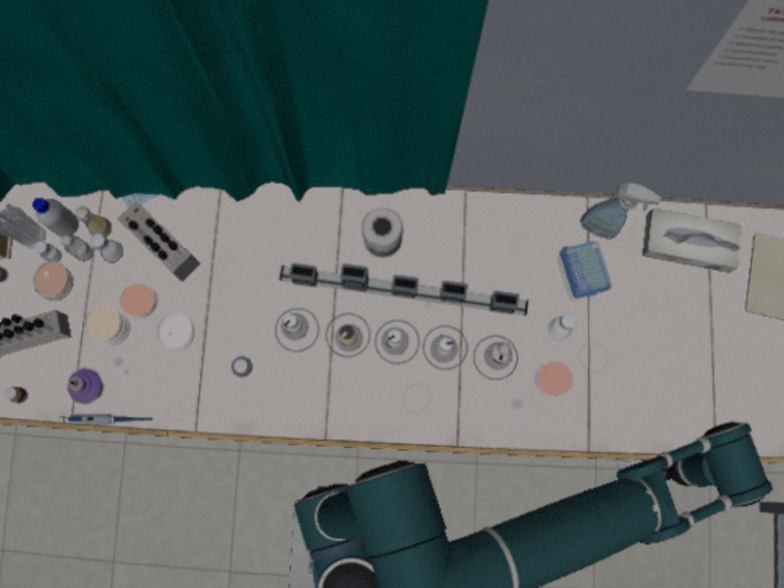

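View pics/side0.png

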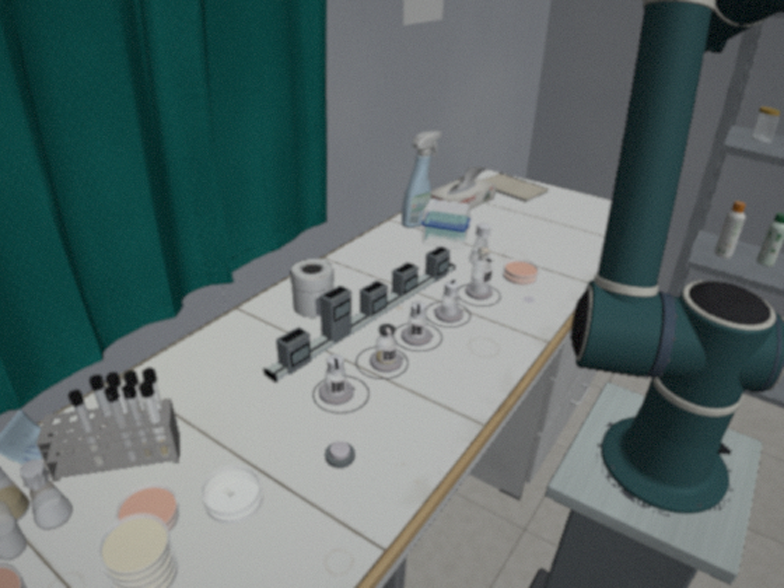

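The top view shows five rings: foil, clear, foil, foil and tall from left to right. The button is at (242,366) in the 1.4x picture, and the tall head is second from left.

```bash
cat > rings.py <<'E'
from h import *
from scipy.optimize import least_squares
d=np.load('top0.npz'); im=d['im']; de=d['de']; C=cam('top')
g=cv2.cvtColor(im,cv2.COLOR_RGB2GRAY)
guess=np.array([[297,330],[348,335],[397,341],[445,347],[495,357]])/1.4
P0=plane(C,guess,0); out=[]
v,u=np.mgrid[:420,:560]; W=plane(C,np.c_[u.ravel(),v.ravel()],0)[:,:2].reshape(420,560,2)
loc=cv2.morphologyEx(g,cv2.MORPH_CLOSE,np.ones((7,7)))-g.astype(int)
for p in P0[:,:2]:
    c=p
    for it in range(4):
        r=np.linalg.norm(W-c,axis=2); m=(abs(r-.051)<(.010,.006,.005,.005)[it])&(loc>12)
        w=loc[m]; X=W[m]
        f=least_squares(lambda q:(np.linalg.norm(X-q[:2],axis=1)-q[2])*np.sqrt(w)*1e3,[*c,.051],loss='soft_l1'); c=f.x[:2]
    out.append(c); print(c.round(4),f.x[2].round(4),m.sum())
out=np.array(out); a=out[0]-out[-1]; print(np.diff(out,axis=0).round(4), 'row yaw(+x dir) deg',np.degrees(np.arctan2(-a[0],a[1])))
np.save('rings.npy',out)
print('button',plane(C,np.array([[242,366]])/1.4,.025), de[int(366/1.4),int(242/1.4)], cloud(C,de)[int(366/1.4),int(242/1.4)])
# heads: top of modules
for q in [[303,270],[354,272],[405,282],[453,287],[506,297]]: print(cloud(C,de)[int(q[1]/1.4),int(q[0]/1.4)].round(3))
E
python3 rings.py; python3 -c "
from h import *
st=bot.read_state();print(R.from_rotvec(st['tcp_rot']).as_matrix().round(3))"
```

```text
[0.5546 0.185 ] 0.0519 209
[0.5478 0.0608] 0.052 216
[ 0.5371 -0.0582] 0.052 217
[ 0.5288 -0.1734] 0.0519 228
[ 0.5099 -0.2952] 0.0521 203
[[-0.0069 -0.1242]
 [-0.0107 -0.1189]
 [-0.0083 -0.1152]
 [-0.0189 -0.1218]] row yaw(+x dir) deg -5.326554766472672
button [[0.4553484  0.30418002 0.025     ]] 1.7934971 [0.45713865 0.30804945 0.0209398 ]
[0.686 0.171 0.074]
[0.674 0.049 0.114]
[ 0.668 -0.071  0.069]
[ 0.658 -0.182  0.078]
[ 0.64  -0.307  0.079]
[[ 0.923  0.386 -0.001]
 [ 0.386 -0.923  0.002]
 [ 0.    -0.002 -1.   ]]
```

Emit:
step_arm(motion=[[8.5,0,0,-5,0],[8.5,50,-41,-15,27.7],[8.5,50,-41,-15,27.7],[8.5,50,-41,-15,27.7],[8.5,50,-41,-15,27.7],[8.5,50,-41,-15,27.7],[8.5,50,-41,-15,27.7],[8.5,50,-41,-15,27.7],[8.5,50,-41,-15,27.7],[8.5,50,-41,-15,27.7],[8.5,50,-41,-15,27.7],[8.5,50,-41,-15,27.7],[8.5,50,-41,-15,27.7],[8.5,50,-41,-15,27.7],[8.5,50,-41,-15,27.7],[8.5,50,-41,-15,27.7],[8.5,50,-41,-15,27.7],[8.5,50,-41,-15,27.7],[8.5,50,-41,-15,27.7],[8.5,50,-41,-15,27.7]])

```text
time: 2.1
tool_pos: [0.5631, -0.0529, 0.3812]
tcp_rot: [3.138, -0.141, -0.0]
wrist_force: [-0.7, -0.2, -0.4]
width: 0.995
grip_force: 0.0
```

```bash
python3 - <<'E'
from h import *
st,im,de,C=shot('wrist'); save('w1',im,1.4); np.savez('w1.npz',im=im,de=de,pos=st['tool_pos'],rot=st['tcp_rot'])
print(st['tool_pos'],R.from_rotvec(st['tcp_rot']).as_matrix().round(3).tolist(),st['q'],st['time'])
E
```

```text
[ 0.56310989 -0.05286926  0.3812395 ] [[0.996, -0.089, -0.0], [-0.089, -0.996, -0.0], [-0.0, 0.0, -1.0]] [-1.37595118e-01 -1.22225738e-04  1.63005395e+00 -9.40954300e-05
  1.51173447e+00  1.52274098e+00] 2.1
```

View pics/w1.png

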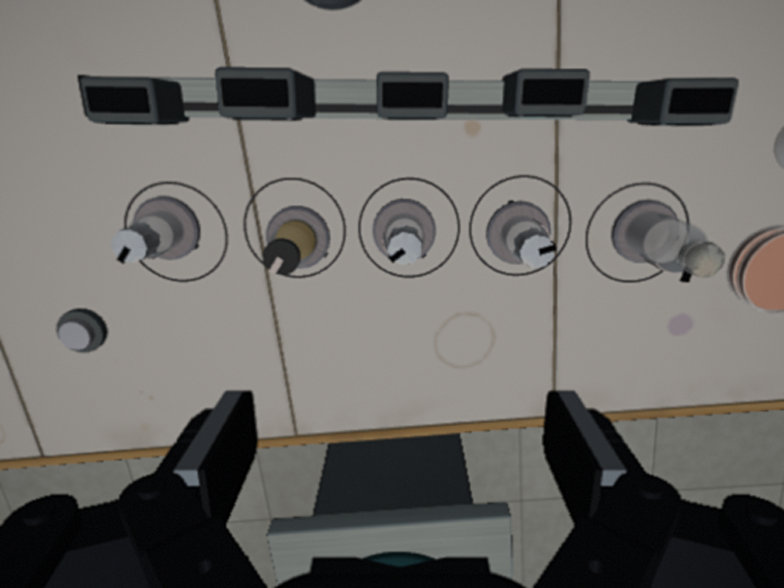

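The rings, caps and strips are all in view, so I'll measure the poses from this picture.

```bash
cat > mont.py <<'E'
from h import *
d=np.load('w1.npz'); im=d['im']
t=[]
for (u,v) in [(145,240),(285,245),(403,238),(530,240),(670,250)]:
    u,v=int(u/1.4),int(v/1.4); c=im[v-38:v+38,u-38:u+38]
    t.append(cv2.resize(c,(260,260),interpolation=cv2.INTER_CUBIC))
t.append(t[0]*0)
m=np.vstack([np.hstack(t[:3]),np.hstack(t[3:])]); save('m1',m)
st=dict(tool_pos=d['pos'],tcp_rot=d['rot']); C=cam('wrist',st)
P=cloud(C,d['de']); rg=np.load('rings.npy')
# heads
for i,c in enumerate(rg):
    z=.112 if i==1 else .072
    m=(abs(P[...,2]-z)<.008)&(abs(P[...,1]-c[1]+.013)<.055)&(P[...,0]>c[0]+.09)&(P[...,0]<c[0]+.18)
    X=P[m]; r=cv2.minAreaRect((X[:,:2]*1000).astype(np.float32)); print(i,len(X),r,np.median(X[:,2]))
E
python3 mont.py
```

```text
0 1772 ((679.7654418945312, 171.1431427001953), (61.17974090576172, 36.38704299926758), 83.84183502197266) 0.07193668105231615
1 2069 ((672.4285888671875, 47.4671745300293), (60.57510757446289, 36.68848419189453), 84.86203002929688) 0.11190182360348877
2 1717 ((662.075927734375, -71.19561767578125), (59.367305755615234, 36.9796142578125), 83.91053009033203) 0.072120295469004
3 1739 ((653.2333374023438, -186.35585021972656), (60.613494873046875, 36.87514114379883), 84.53132629394531) 0.07186008156138335
4 1785 ((635.2769165039062, -306.703125), (60.46479034423828, 37.08083724975586), 83.72428894042969) 0.0719124090613501
```

View pics/m1.png

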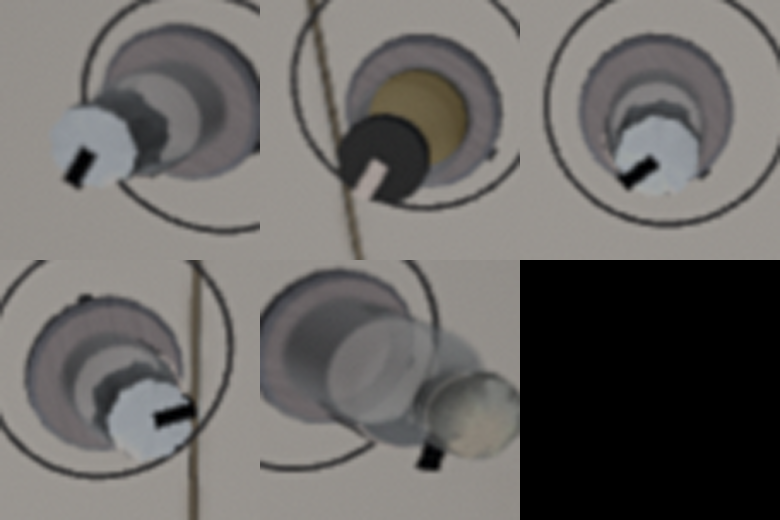

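```bash
cat > yaw1.py <<'E'
from h import *
d=np.load('w1.npz'); st=dict(tool_pos=d['pos'],tcp_rot=d['rot']); C=cam('wrist',st); P=cloud(C,d['de'])
s=76/260
L=[('A',(65,133),(93,146),(71,182),.085),('clear',(165,137),(124,158),(103,194),.086),('B',(249,132),(137,154),(102,182),.085),('C',(340,133),(148,158),(192,151),.085)]
rg=np.load('rings.npy')
for n,o,c,t,z in L:
    a,b=[np.array(o)+np.array(q)*s for q in(c,t)]
    p=plane(C,[a,b],z); dd=p[1]-p[0]
    print(n,p[0].round(4),'yaw',np.degrees(np.arctan2(dd[1],dd[0])).round(1), 'len',np.linalg.norm(dd).round(4),'cap z by depth',P[int(a[1]),int(a[0])].round(3))
o=np.array((440,140)); top=plane(C,o+np.array((215,155))*s,.124); 
for z in(.09,.1,.11):
    t=plane(C,o+np.array((170,197))*s,z); dd=(t-top)[0]; print('tall',top.round(4),z,np.degrees(np.arctan2(dd[1],dd[0])),np.linalg.norm(dd[:2]))
q=(o+np.array((170,197))*s).astype(int); print(P[q[1]-1:q[1]+2,q[0]-1:q[0]+2].round(3).tolist()); q=(o+np.array((215,155))*s).astype(int);print(P[q[1],q[0]])
print(rg.round(4))
E
python3 yaw1.py
```

```text
A [0.5598 0.1881 0.085 ] yaw 137.5 len 0.0169 cap z by depth [0.56  0.189 0.083]
clear [0.5386 0.0558 0.086 ] yaw 142.3 len 0.0162 cap z by depth [0.539 0.056 0.085]
B [ 0.5363 -0.0539  0.085 ] yaw 124.3 len 0.0166 cap z by depth [ 0.536 -0.054  0.083]
C [ 0.5229 -0.1703  0.085 ] yaw -85.8 len 0.0159 cap z by depth [ 0.523 -0.17   0.085]
tall [[ 0.5144 -0.2948  0.124 ]] 0.09 -167.72672707627407 0.026435656461122507
tall [[ 0.5144 -0.2948  0.124 ]] 0.1 -179.87135708323768 0.022180488017241658
tall [[ 0.5144 -0.2948  0.124 ]] 0.11 163.41109226732397 0.01933412650266363
[[[0.495, -0.292, 0.101], [0.494, -0.294, 0.1], [0.494, -0.295, 0.099]], [[0.493, -0.293, 0.099], [0.493, -0.294, 0.1], [0.493, -0.295, 0.1]], [[0.492, -0.293, 0.1], [0.492, -0.294, 0.099], [0.492, -0.295, 0.1]]]
[ 0.51399106 -0.29535399  0.12138829]
[[ 0.5546  0.185 ]
 [ 0.5478  0.0608]
 [ 0.5371 -0.0582]
 [ 0.5288 -0.1734]
 [ 0.5099 -0.2952]]
```

Emit:
step_arm(motion=[[8.5,-3.4,-10.6,10,-8.5],[8.5,-3.4,-10.6,15,-17],[8.5,-3.4,-10.6,20,-25.5],[8.5,-3.4,-10.6,22,-34],[8.5,-3.4,-10.6,22,-42.5],[8.5,-3.4,-10.6,22,-51],[8.5,-3.4,-10.6,22,-59.5],[8.5,-3.4,-10.6,22,-68],[8.5,-3.4,-10.6,22,-76.5],[8.5,-3.4,-10.6,22,-85],[8.5,-3.4,-10.6,22,-93.5],[8.5,-3.4,-10.6,22,-102],[8.5,-3.4,-10.6,22,-110.5],[8.5,-3.4,-10.6,22,-119],[8.5,-3.4,-10.6,24,-120],[8.5,-3.4,-10.6,26,-120],[8.5,-3.4,-10.6,26,-120]])

```text
time: 3.85
tool_pos: [0.5364, 0.0563, 0.1185]
tcp_rot: [-1.687, -2.645, 0.005]
wrist_force: [-0.4, 1.0, -0.3]
width: 0.992
grip_force: 0.0
```

```bash
cat > go.py <<'E'
import sys
from h import *
# usage: go.py x y z yaw : shift from present pose in row units
x,y,z,yaw=map(float,sys.argv[1:5]); st=bot.read_state(); M=R.from_rotvec(st['tcp_rot']).as_matrix()
d=M.T@(np.array([x,y,z])-st['tool_pos']); cur=np.degrees(np.arctan2(M[1,0],M[0,0]))
print('pos',st['tool_pos'].round(4),'yaw',cur.round(1),'move cm',(d*100).round(2),'twist',round(cur-yaw,1),'(+-360) t',st['time'],'q6',np.degrees(st['q'][5]).round(0))
E
python3 go.py .5386 .0558 .024 115
```

```text
pos [0.5364 0.0563 0.1185] yaw 114.9 move cm [-0.15  0.23  9.45] twist -0.1 (+-360) t 3.85 q6 -22.0
```

Emit:
step_arm(motion=[[8.5,-0.1,0.2,4,0],[8.5,-0.1,0.2,7,0],[8.5,-0.1,0.2,9.4,0],[8.5,-0.1,0.2,9.4,0],[3.5,-0.1,0.2,9.4,0],[3.5,-0.1,0.2,9.4,0],[3.5,-0.1,0.2,9.4,0],[3.5,-0.1,0.2,9.4,0],[3.5,-0.1,0.2,9.4,0],[3.5,-0.1,0.2,9.4,0],[3.5,-0.1,0.2,9.4,0],[3.5,-0.1,0.2,9.4,0]], force=50)

```text
time: 5.05
tool_pos: [0.5426, 0.0567, 0.0296]
tcp_rot: [1.687, 2.647, 0.002]
wrist_force: [-2.3, -1.4, 6.1]
width: 0.49
grip_force: 51.5
```

```bash
python3 go.py .42 0.01 .044 -33
```

```text
pos [0.5426 0.0567 0.0296] yaw 115.0 move cm [  0.94 -13.08  -1.47] twist 148.0 (+-360) t 5.05 q6 -22.0
```

Emit:
step_arm(motion=[[3.5,0,0,-2,0],[3.5,0.9,-4,-3,8],[3.5,0.9,-8,-3,16],[3.5,0.9,-13.1,-3,24.5],[3.5,0.9,-13.1,-3,33],[3.5,0.9,-13.1,-3,41.5],[3.5,0.9,-13.1,-3,50],[3.5,0.9,-13.1,-3,58.5],[3.5,0.9,-13.1,-3,67],[3.5,0.9,-13.1,-3,75.5],[3.5,0.9,-13.1,-3,84],[3.5,0.9,-13.1,-3,92.5],[3.5,0.9,-13.1,-3,101],[3.5,0.9,-13.1,-3,109.5],[3.5,0.9,-13.1,-3,118],[3.5,0.9,-13.1,-3,126.5],[3.5,0.9,-13.1,-3,135],[3.5,0.9,-13.1,-3,143.5],[3.5,0.9,-13.1,-3,148],[3.5,0.9,-13.1,-3,148]])

```text
time: 7.05
tool_pos: [0.4189, 0.0097, 0.0579]
tcp_rot: [-3.012, 0.893, -0.002]
wrist_force: [-0.7, -0.0, -3.2]
width: 0.485
grip_force: 52.4
```

```bash
python3 go.py .42 0.01 .028 -33; python3 -c "
from h import *
s=bot.read_state();print(s['grip_force'],s['width'])"
```

```text
pos [0.4189 0.0097 0.0579] yaw -33.0 move cm [ 0.07 -0.09  2.99] twist -0.0 (+-360) t 7.05 q6 121.0
52.38089730148204 0.48469497912498416
```

Emit:
step_arm(motion=[[3.5,0,0,1.5,0],[3.5,0,0,2.6,0],[3.5,0,0,3.0,0],[3.5,0,0,3.0,0],[8.5,0,0,3.0,0],[8.5,0,0,3.0,0],[8.5,0,0,3.0,0],[8.5,0,0,3.0,0],[8.5,0,0,3.0,0],[8.5,0,0,3.0,0],[8.5,0,0,0,0],[8.5,0,0,-5,0],[8.5,0,0,-10,0],[8.5,0,0,-13,0],[8.5,0,0,-13,0]])

```text
time: 8.55
tool_pos: [0.4226, 0.0095, 0.1931]
tcp_rot: [-3.009, 0.892, -0.017]
wrist_force: [0.4, -0.6, -0.0]
width: 0.999
grip_force: 0.0
```

```bash
python3 go.py .5144 -.2948 .18 -33
```

```text
pos [0.4226 0.0095 0.1931] yaw -33.0 move cm [24.26 20.52  1.42] twist -0.0 (+-360) t 8.55 q6 121.0
```

Emit:
step_arm(motion=[[8.5,24.3,20.5,1,0],[8.5,24.3,20.5,1,0],[8.5,24.3,20.5,1,0],[8.5,24.3,20.5,1,0],[8.5,24.3,20.5,1,0],[8.5,24.3,20.5,1,0],[8.5,24.3,20.5,1,0],[8.5,24.3,20.5,1,0],[8.5,24.3,20.5,1,0]])

```text
time: 9.45
tool_pos: [0.5097, -0.2936, 0.1758]
tcp_rot: [-3.01, 0.893, 0.005]
wrist_force: [0.5, 0.4, -0.0]
width: 0.995
grip_force: 0.0
```

```bash
python3 - <<'E'
from h import *
st,im,de,C=shot('wrist'); st2,i2,d2,C2=shot('top')
np.savez('w2.npz',im=im,de=de,pos=st['tool_pos'],rot=st['tcp_rot'])
a=i2[190:290,130:400]; 
m=np.zeros((600,760,3),np.uint8); m[:330,:440]=cv2.resize(im,(440,330)); m[330:330+250,:675]=cv2.resize(a,None,fx=2.5,fy=2.5); save('w2',m)
E
python3 go.py .5144 -.2948 .055 -33
```

```text
pos [ 0.5099 -0.2929  0.1766] yaw -33.0 move cm [ 0.5  -0.08 12.16] twist 0.0 (+-360) t 9.55 q6 91.0
```

View pics/w2.png

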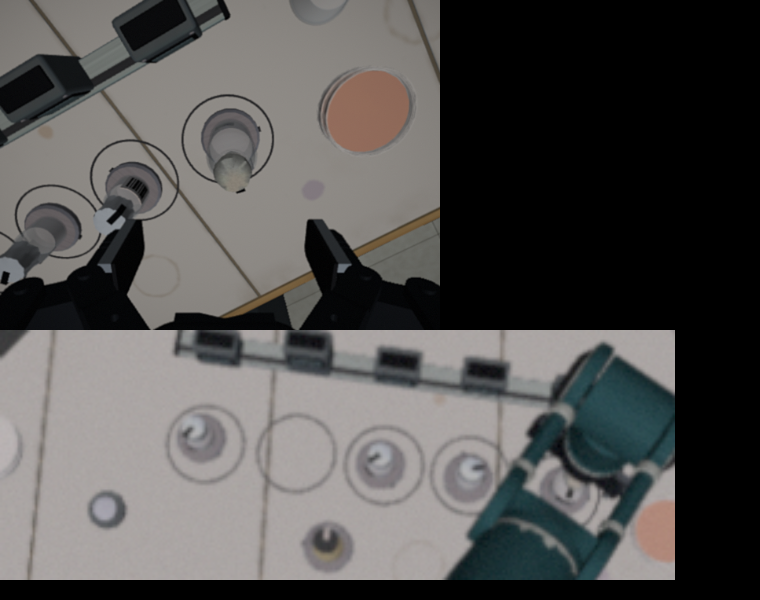

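The clear bottle stands at its temporary spot with its strip toward +x, and the tall bottle is at (233,171) in the wrist view. I'll check the tall bottle's position before going down.

```bash
python3 - <<'E'
from h import *
d=np.load('w2.npz'); st=dict(tool_pos=d['pos'],tcp_rot=d['rot']); C=cam('wrist',st); k=560/440
print(plane(C,np.array([[233,171]])*k,.124),plane(C,np.array([[240,189]])*k,.1))
P=cloud(C,d['de']); m=(np.linalg.norm(P[...,:2]-[.513,-.295],axis=2)<.04)&(P[...,2]>.117); print(P[m].mean(0),m.sum())
E
```

```text
[[ 0.51557825 -0.3037325   0.124     ]] [[ 0.49079709 -0.29568155  0.1       ]]
[ 0.52045745 -0.3012317   0.23190044] 10145
```

```bash
python3 - <<'E'
from h import *
for f in('w1','w2'):
    d=np.load(f+'.npz'); st=dict(tool_pos=d['pos'],tcp_rot=d['rot']); C=cam('wrist',st)
    P=cloud(C,d['de']); m=(np.linalg.norm(P[...,:2]-[.513,-.298],axis=2)<.03)&(P[...,2]>.116)&(P[...,2]<.13); X=P[m]; print(f,X.mean(0),X.min(0),X.max(0),m.sum())
    m=(np.linalg.norm(P[...,:2]-[.513,-.298],axis=2)<.045)&(P[...,2]>.009)&(P[...,2]<.016);X=P[m];print(X.min(0),X.max(0))
    z=P[...,2]; m=(np.linalg.norm(P[...,:2]-[.635,-.306],axis=2)<.06)&(abs(z-.072)<.008); print(cv2.minAreaRect((P[m][:,:2]*1000).astype(np.float32)))
st,im,de,C=shot('wrist'); P=cloud(C,de); m=(np.linalg.norm(P[...,:2]-[.513,-.298],axis=2)<.03)&(P[...,2]>.116)&(P[...,2]<.13); print('now',P[m].mean(0),st['tool_pos'])
E
```

```text
w1 [ 0.51201614 -0.29865268  0.1206812 ] [ 0.49688543 -0.31503101  0.11604836] [ 0.52492274 -0.28606386  0.12479068] 489
[ 0.47884901 -0.32853949  0.00900402] [ 0.54308229 -0.26741473  0.01597292]
((634.7238159179688, -306.75164794921875), (60.464717864990234, 37.080650329589844), 83.72431945800781)
w2 [ 0.51294653 -0.30181962  0.12070194] [ 0.49713728 -0.31485951  0.11613232] [ 0.52613124 -0.28719256  0.12416879] 1676
[ 0.48539533 -0.3347263   0.00900897] [ 0.54425193 -0.26913133  0.01594903]
((635.5512084960938, -308.1175231933594), (60.347564697265625, 37.447486877441406), 84.09568786621094)
now [ 0.51297929 -0.30176603  0.12073438] [ 0.5099468  -0.29287734  0.1765942 ]
```

Emit:
step_arm(motion=[[8.5,0.7,0.5,3,0],[8.5,0.7,0.5,7,0],[8.5,0.7,0.5,10,0],[8.5,0.7,0.5,12,0],[8.5,0.7,0.5,12,0],[3.5,0.7,0.5,12,0],[3.5,0.7,0.5,12,0],[3.5,0.7,0.5,12,0],[3.5,0.7,0.5,12,0],[3.5,0.7,0.5,12,0],[3.5,0.7,0.5,12,0],[3.5,0.7,0.5,12,0],[3.5,0.7,0.5,12,0]], force=50)

```text
time: 10.9
tool_pos: [0.5152, -0.3038, 0.0598]
tcp_rot: [3.011, -0.893, 0.006]
wrist_force: [-0.7, 0.7, 7.2]
width: 0.515
grip_force: 51.0
```

```bash
python3 go.py .44 -0.25 .18 -33;python3 go.py .546 0.061 .18 156
```

```text
pos [ 0.5152 -0.3038  0.0598] yaw -33.0 move cm [ -9.19  -0.41 -12.05] twist -0.0 (+-360) t 10.9 q6 90.0
pos [ 0.5152 -0.3038  0.0598] yaw -33.0 move cm [-17.26 -32.26 -12.08] twist -189.0 (+-360) t 10.9 q6 90.0
```

Emit:
step_arm(motion=[[3.5,0,0,-4,0],[3.5,0,0,-8,0],[3.5,0,0,-12,0],[3.5,-2,-4,-12.5,-8],[3.5,-4.3,-8,-12.5,-16],[3.5,-6.5,-12,-12.5,-24],[3.5,-8.6,-16,-12.5,-32],[3.5,-10.8,-20,-12.5,-40],[3.5,-13,-24,-12.5,-48],[3.5,-15,-28,-12.5,-56],[3.5,-17.3,-32.3,-12.5,-64],[3.5,-17.3,-32.3,-12.5,-72],[3.5,-17.3,-32.3,-12.5,-80],[3.5,-17.3,-32.3,-12.5,-88],[3.5,-17.3,-32.3,-12.5,-96],[3.5,-17.3,-32.3,-12.5,-104],[3.5,-17.3,-32.3,-12.5,-112],[3.5,-17.3,-32.3,-12.5,-120],[3.5,-17.3,-32.3,-12.5,-128],[3.5,-17.3,-32.3,-12.5,-136]])

```text
time: 12.9
tool_pos: [0.5441, 0.0624, 0.1818]
tcp_rot: [-1.949, -2.463, 0.001]
wrist_force: [-0.5, -0.4, -2.6]
width: 0.515
grip_force: 36.4
```

```bash
python3 go.py .546 0.061 .0615 156; python3 -c "
from h import *
s=bot.read_state();print(s['grip_force'],s['width'])"
```

```text
pos [0.5441 0.0624 0.1818] yaw 103.3 move cm [-0.18  0.17 12.03] twist -52.7 (+-360) t 12.9 q6 -9.0
36.38893417541112 0.5150356740708364
```

Emit:
step_arm(motion=[[3.5,-0.1,0.1,4,-8],[3.5,-0.1,0.1,7,-16],[3.5,-0.1,0.1,9.5,-24],[3.5,-0.1,0.1,10.5,-32],[3.5,-0.1,0.1,10.5,-40],[3.5,-0.1,0.1,10.5,-48],[3.5,-0.1,0.1,11,-52.7],[3.5,-0.1,0.1,11.5,-52.7],[3.5,-0.1,0.1,11.8,-52.7]], force=60)

```text
time: 13.8
tool_pos: [0.5452, 0.0616, 0.0636]
tcp_rot: [-0.665, -3.069, 0.0]
wrist_force: [0.3, 1.1, -3.8]
width: 0.512
grip_force: 62.8
```

```bash
python3 go.py .546 0.061 .0615 156; python3 -c "
from h import *
s=bot.read_state();print(s['grip_force'],s['width'],s['wrist_force'])
st,im,de,C=shot('side'); save('s2',im[190:310,160:360],3)"
```

```text
pos [0.5452 0.0616 0.0636] yaw 155.6 move cm [-0.1  -0.02  0.21] twist -0.4 (+-360) t 13.8 q6 -62.0
62.753316565649584 0.5122234133693693 [ 0.30296841  1.07227055 -3.84973198]
```

View pics/s2.png

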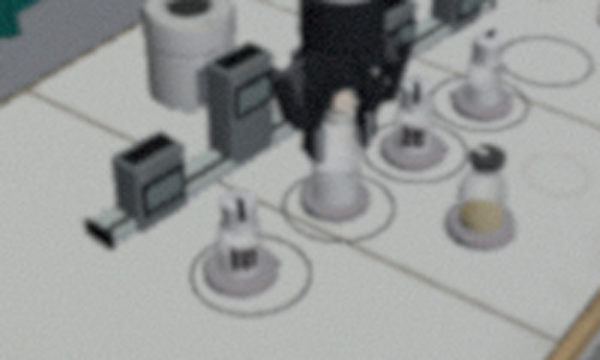

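The tall bottle is held upright over the tall head's ring. Next I'll set it down and release it.

Emit:
step_arm(motion=[[3.5,0,0,0.3,0],[3.5,0,0,0.5,0],[3.5,0,0,0.5,0],[8.5,0,0,0.5,0],[8.5,0,0,0.3,0],[8.5,0,0,0.3,0],[8.5,0,0,0.3,0],[8.5,0,0,0.3,0],[8.5,0,0,0.3,0],[8.5,0,0,-3,0],[8.5,0,0,-8,0],[8.5,0,0,-13,0],[8.5,0,0,-13,0],[8.5,0,0,-13,0]])

```text
time: 15.25
tool_pos: [0.5474, 0.0618, 0.1965]
tcp_rot: [0.661, 3.067, 0.002]
wrist_force: [-0.6, 0.7, -0.8]
width: 0.995
grip_force: 0.0
```

```bash
cat > caps.py <<'E'
from h import *
import sys
# caps seen by depth in a wrist shot: bottle centres from cap-top points
def caps(C,de,zs=((.117,.130),(.078,.092))):
    P=cloud(C,de); out=[]
    for lo,hi in zs:
        m=((P[...,2]>lo)&(P[...,2]<hi)&(de>0)&(P[...,0]>.37)&(P[...,0]<.6)&(abs(P[...,1])<.37)).astype(np.uint8)
        n,l,s,c=cv2.connectedComponentsWithStats(m)
        for i in range(1,n):
            if s[i,4]>60:
                X=P[l==i]; r=(X.max(0)-X.min(0))[:2]; 
                if r.max()<.07: out.append((X[:,2].max().round(3),((X.max(0)+X.min(0))/2)[:2].round(4),r.round(3),c[i].round(0)))
    return out
if __name__=='__main__':
    st,im,de,C=shot('wrist'); save(sys.argv[1],im,1.4); np.savez(sys.argv[1]+'.npz',im=im,de=de,pos=st['tool_pos'],rot=st['tcp_rot'])
    for o in caps(C,de): print(*o)
E
python3 caps.py w3;  python3 go.py .42 0.01 .16 156
```

```text
0.125 [0.5502 0.0617] [0.028 0.027] [286. 223.]
0.088 [0.4208 0.0102] [0.032 0.033] [131.  64.]
0.087 [0.5593 0.1895] [0.03 0.03] [456. 144.]
0.092 [0.5486 0.062 ] [0.041 0.045] [286. 193.]
0.087 [ 0.5345 -0.0531] [0.031 0.032] [142. 245.]
0.086 [ 0.5218 -0.169 ] [0.03  0.027] [ 12. 287.]
pos [0.5458 0.0616 0.1943] yaw 155.7 move cm [ 9.34 -9.89  3.42] twist -0.3 (+-360) t 15.3 q6 -62.0
```

Emit:
step_arm(motion=[[8.5,4,-4,2,0],[8.5,8,-8.5,4,0],[8.5,9.3,-9.9,6,0],[8.5,9.3,-9.9,10,0],[8.5,9.3,-9.9,14,0],[8.5,9.3,-9.9,17,0],[8.5,9.3,-9.9,17,0],[3.5,9.3,-9.9,17,0],[3.5,9.3,-9.9,17,0],[3.5,9.3,-9.9,17,0],[3.5,9.3,-9.9,17,0],[3.5,9.3,-9.9,17,0],[3.5,9.3,-9.9,17,0],[3.5,9.3,-9.9,17,0],[3.5,9.3,-9.9,17,0]], force=60)

```text
time: 16.8
tool_pos: [0.4224, 0.0096, 0.0264]
tcp_rot: [0.66, 3.067, 0.001]
wrist_force: [-0.9, -0.0, 6.3]
width: 0.493
grip_force: 61.4
```

```bash
python3 go.py .508 -.294 .07 156
```

```text
pos [0.4224 0.0096 0.0264] yaw 155.7 move cm [-20.31 -24.14  -4.32] twist -0.3 (+-360) t 16.8 q6 -68.0
```

View pics/w3.png

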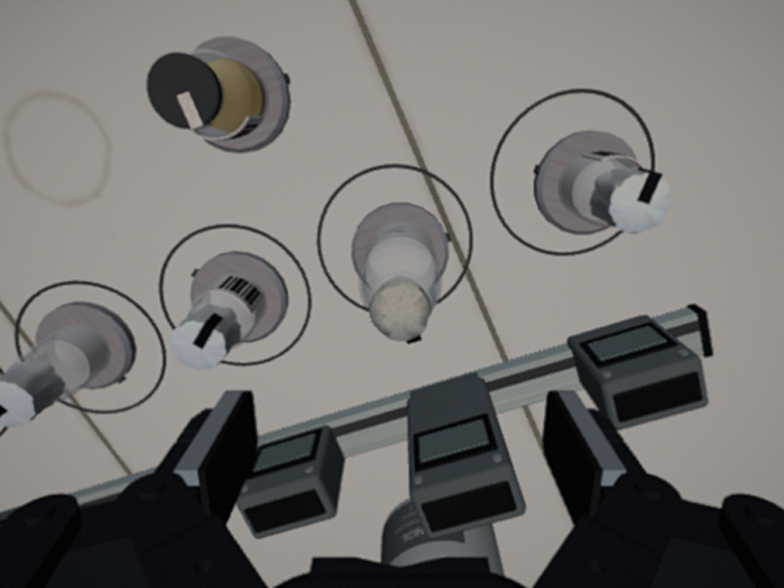

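Emit:
step_arm(motion=[[3.5,0,0,-4,0],[3.5,0,0,-8,0],[3.5,-2,-2,-12,0],[3.5,-5,-6,-12,0],[3.5,-8,-9.6,-12,0],[3.5,-11,-13.2,-12,0],[3.5,-14,-16.8,-12,0],[3.5,-17,-20.4,-12,0],[3.5,-20.3,-24.1,-12,0],[3.5,-20.3,-24.1,-9,0],[3.5,-20.3,-24.1,-5,0],[3.5,-20.3,-24.1,-2,0],[3.5,-20.3,-24.1,-1.5,0],[3.5,-20.3,-24.1,-1.5,0]])

```text
time: 18.2
tool_pos: [0.5052, -0.2928, 0.0384]
tcp_rot: [-0.661, -3.069, -0.002]
wrist_force: [-0.1, -0.8, -3.7]
width: 0.481
grip_force: 63.0
```

```bash
python3 go.py .508 -.294 .024 156;  cat > strips.py <<'E'
from caps import *
def strip_yaw(C,im,de,c,kind):
    # cap-top ortho picture 0.25 mm/px about centre c, strip = dark on foil / light on clear
    z={'foil':.085,'clear':.086}[kind]; n=97; h=.25e-3
    i,j=np.mgrid[:n,:n]; W=np.c_[c[0]+(j.ravel()-48)*h, c[1]+(i.ravel()-48)*h, np.full(n*n,z)]
    K,k1,o,M=C; q=(W-o)@M; s=np.c_[q[:,0]/-q[:,2],-q[:,1]/-q[:,2]]; r2=(s**2).sum(1,keepdims=True); uv=s*(1+k1*r2)
    u=(uv[:,0]*K[0,0]+K[0,2]).astype(np.float32).reshape(n,n); v=(uv[:,1]*K[1,1]+K[1,2]).astype(np.float32).reshape(n,n)
    g=cv2.cvtColor(cv2.remap(im,u,v,cv2.INTER_LINEAR),cv2.COLOR_RGB2GRAY).astype(float)
    rad=np.hypot(i-48,j-48)*h; ok=rad<.0125
    m=ok&((g<70) if kind=='foil' else (g>110))
    n_,l,st,cc=cv2.connectedComponentsWithStats(m.astype(np.uint8)); 
    if n_<2: return None
    k=1+np.argmax(st[1:,4]); ys,xs=np.where(l==k); 
    X=np.c_[xs-48,ys-48].astype(float); mu=X.mean(0); w=np.linalg.eigh(np.cov((X-mu).T))[1][:,1]; w=w*np.sign(w@mu)
    return round(np.degrees(np.arctan2(w[1],w[0])),1),round(np.degrees(np.arctan2(mu[1],mu[0])),1),st[k,4]
def allyaw(f):
    d=np.load(f+'.npz'); st=dict(tool_pos=d['pos'],tcp_rot=d['rot']); C=cam('wrist',st)
    for o in caps(C,d['de'],((.078,.092),)): print(o[1],o[2],[(k,strip_yaw(C,d['im'],d['de'],o[1],k)) for k in('foil','clear')])
if __name__=='__main__':
    for f in sys.argv[1:]: print(f); allyaw(f)
E
python3 strips.py w1 w3
python3 - <<'E'
from h import *
d=np.load('w3.npz'); st=dict(tool_pos=d['pos'],tcp_rot=d['rot']); C=cam('wrist',st)
a=plane(C,np.array([[401,308]])/1.4,.124)[0]; b=plane(C,np.array([[415,339]])/1.4,.100)[0]; print(a,b,np.degrees(np.arctan2(*(b-np.array([.549,.0617,0]))[1::-1])))
E
```

```text
pos [ 0.5052 -0.2928  0.0384] yaw 155.7 move cm [-0.31  0.01  1.44] twist -0.3 (+-360) t 18.2 q6 -98.0
w1
[ 0.5118 -0.3017] [0.043 0.042] [('foil', (np.float64(155.9), np.float64(93.5), np.int32(646))), ('clear', (np.float64(-21.5), np.float64(68.2), np.int32(1602)))]
[0.5591 0.1878] [0.03  0.031] [('foil', (np.float64(138.3), np.float64(138.8), np.int32(996))), ('clear', (np.float64(51.0), np.float64(-38.3), np.int32(6319)))]
[ 0.5356 -0.056 ] [0.03 0.03] [('foil', (np.float64(121.9), np.float64(123.5), np.int32(859))), ('clear', (np.float64(31.9), np.float64(-58.1), np.int32(6561)))]
[ 0.5219 -0.1738] [0.03  0.031] [('foil', (np.float64(-76.9), np.float64(-75.5), np.int32(970))), ('clear', (np.float64(-163.3), np.float64(107.3), np.int32(6404)))]
[0.5378 0.0545] [0.033 0.032] [('foil', (np.float64(-132.5), np.float64(-43.2), np.int32(6323))), ('clear', (np.float64(142.9), np.float64(137.6), np.int32(1041)))]
w3
[0.4208 0.0102] [0.032 0.033] [('foil', (np.float64(80.8), np.float64(170.5), np.int32(6419))), ('clear', (np.float64(-7.3), np.float64(-5.9), np.int32(1085)))]
[0.5593 0.1895] [0.03 0.03] [('foil', (np.float64(140.5), np.float64(138.7), np.int32(991))), ('clear', (np.float64(52.4), np.float64(-37.4), np.int32(6588)))]
[0.5486 0.062 ] [0.041 0.045] [('foil', None), ('clear', (np.float64(154.0), np.float64(-129.7), np.int32(7594)))]
[ 0.5345 -0.0531] [0.031 0.032] [('foil', (np.float64(122.7), np.float64(120.5), np.int32(992))), ('clear', (np.float64(-149.9), np.float64(-60.3), np.int32(6609)))]
[ 0.5218 -0.169 ] [0.03  0.027] [('foil', (np.float64(146.0), np.float64(-125.1), np.int32(2660))), ('clear', (np.float64(144.0), np.float64(54.6), np.int32(4661)))]
[0.54654387 0.0642355  0.124     ] [0.57359293 0.06004333 0.1       ] -3.8538269858775407
```

Emit:
step_arm(motion=[[3.5,-0.3,0,0.7,0],[3.5,-0.3,0,1.2,0],[3.5,-0.3,0,1.4,0],[3.5,-0.3,0,1.4,0],[8.5,-0.3,0,1.4,0],[8.5,-0.3,0,1.2,0],[8.5,-0.3,0,1.2,0],[8.5,-0.3,0,1.2,0],[8.5,-0.3,0,1.2,0],[8.5,-0.3,0,1.2,0],[8.5,-0.3,0,-3,0],[8.5,-0.3,0,-8,0],[8.5,-0.3,0,-12,0],[8.5,-0.3,0,-14,0],[8.5,-0.3,0,-14,0]])

```text
time: 19.7
tool_pos: [0.5115, -0.2964, 0.1842]
tcp_rot: [0.66, 3.063, -0.005]
wrist_force: [1.3, -0.5, 0.0]
width: 0.993
grip_force: 0.0
```

```bash
python3 caps.py w4; python3 strips.py w4; python3 go.py .522 -.172 .16 120
```

```text
0.087 [ 0.5225 -0.1721] [0.031 0.033] [459. 147.]
0.088 [ 0.5088 -0.2933] [0.033 0.033] [287. 202.]
w4
[ 0.5225 -0.1721] [0.031 0.033] [('foil', (np.float64(-76.5), np.float64(-82.2), np.int32(1089))), ('clear', (np.float64(7.0), np.float64(96.1), np.int32(6468)))]
[ 0.5088 -0.2933] [0.033 0.033] [('foil', (np.float64(81.7), np.float64(171.6), np.int32(6460))), ('clear', (np.float64(-6.9), np.float64(-7.2), np.int32(1070)))]
pos [ 0.51   -0.2954  0.1813] yaw 155.7 move cm [ 4.   11.74  2.11] twist 35.7 (+-360) t 19.75 q6 -98.0
```

Emit:
step_arm(motion=[[8.5,1.5,4,0,8],[8.5,3,8,0,16],[8.5,4,11.7,2,24],[8.5,4,11.7,2,32],[8.5,4,11.7,5,35.7],[8.5,4,11.7,9,35.7],[8.5,4,11.7,13,35.7],[8.5,4,11.7,15.7,35.7],[8.5,4,11.7,15.7,35.7],[3,4,11.7,15.7,35.7],[3,4,11.7,15.7,35.7],[3,4,11.7,15.7,35.7],[3,4,11.7,15.7,35.7],[3,4,11.7,15.7,35.7],[3,4,11.7,15.7,35.7],[3,4,11.7,15.7,35.7],[3,4,11.7,15.7,35.7],[3,4,11.7,15.7,35.7]])

```text
time: 21.55
tool_pos: [0.5227, -0.1723, 0.0247]
tcp_rot: [1.569, 2.717, 0.001]
wrist_force: [0.6, 1.4, 6.2]
width: 0.425
grip_force: 60.9
```

```bash
python3 go.py .526 -.173 .024 191; python3 -c "
from h import *
s=bot.read_state();print(s['grip_force'],s['width'],s['wrist_force'])"
```

```text
pos [ 0.5227 -0.1723  0.0247] yaw 120.0 move cm [-0.23  0.25  0.07] twist -71.0 (+-360) t 21.55 q6 -51.0
60.89434741544004 0.4250609331687885 [0.64497243 1.41849027 6.19149524]
```

Next: lift 1 cm, turn, set down, release and rise.

Emit:
step_arm(motion=[[3,0,0,-1.2,0],[3,0,0,-1.2,-8],[3,-0.2,0.2,-1.2,-16],[3,-0.2,0.2,-1.2,-24],[3,-0.2,0.2,-1.2,-32],[3,-0.2,0.2,-1.2,-40],[3,-0.2,0.2,-1.2,-48],[3,-0.2,0.2,-1.2,-56],[3,-0.2,0.2,-1.2,-64],[3,-0.2,0.2,-1.2,-71],[3,-0.2,0.2,-1,-71],[3,-0.2,0.2,-0.4,-71],[3,-0.2,0.2,0,-71],[3,-0.2,0.2,0,-71],[8.5,-0.2,0.2,-0.1,-71],[8.5,-0.2,0.2,-0.1,-71],[8.5,-0.2,0.2,-0.1,-71],[8.5,-0.2,0.2,-0.1,-71],[8.5,-0.2,0.2,-0.1,-71],[8.5,-0.2,0.2,-0.1,-71]])

```text
time: 23.55
tool_pos: [0.5232, -0.1723, 0.023]
tcp_rot: [0.3, -3.127, -0.0]
wrist_force: [-0.1, -0.1, 1.4]
width: 0.993
grip_force: 0.0
```

Emit:
step_arm(motion=[[8.5,0,0,-5,0],[8.5,0,0,-10,0],[8.5,0,0,-15,0],[8.5,0,0,-16,0],[8.5,0,0,-16,0]])

```text
time: 24.05
tool_pos: [0.5255, -0.1732, 0.1866]
tcp_rot: [-0.3, 3.121, -0.005]
wrist_force: [0.4, -0.2, 0.1]
width: 0.995
grip_force: 0.0
```

```bash
python3 caps.py w5; python3 strips.py w5; python3 go.py .535 -.0545 .024 190
```

```text
0.088 [ 0.509  -0.2929] [0.033 0.032] [115. 150.]
0.087 [ 0.5241 -0.1724] [0.032 0.031] [286. 202.]
0.087 [ 0.5353 -0.0534] [0.031 0.032] [440. 245.]
0.089 [0.5551 0.0476] [0.034 0.018] [553. 292.]
w5
[ 0.509  -0.2929] [0.033 0.032] [('foil', (np.float64(76.7), np.float64(165.7), np.int32(6433))), ('clear', (np.float64(-7.4), np.float64(-10.6), np.int32(1111)))]
[ 0.5241 -0.1724] [0.032 0.031] [('foil', (np.float64(-7.7), np.float64(-6.2), np.int32(1007))), ('clear', (np.float64(-97.1), np.float64(173.1), np.int32(6523)))]
[ 0.5353 -0.0534] [0.031 0.032] [('foil', (np.float64(122.4), np.float64(126.4), np.int32(1046))), ('clear', (np.float64(40.5), np.float64(-48.0), np.int32(6473)))]
[0.5551 0.0476] [0.034 0.018] [('foil', (np.float64(23.8), np.float64(113.7), np.int32(4367))), ('clear', (np.float64(-40.7), np.float64(-124.7), np.int32(500)))]
pos [ 0.5237 -0.1725  0.1839] yaw -169.0 move cm [-3.33 11.39 15.98] twist -359.0 (+-360) t 24.1 q6 -122.0
```

Emit:
step_arm(motion=[[8.5,-1.2,4,0,0],[8.5,-2.4,8,0,0],[8.5,-3.3,11.4,2,0],[8.5,-3.3,11.4,5,0],[8.5,-3.3,11.4,9,0],[8.5,-3.3,11.4,13,0],[8.5,-3.3,11.4,16,0],[8.5,-3.3,11.4,16,0],[3,-3.3,11.4,16,0],[3,-3.3,11.4,16,0],[3,-3.3,11.4,16,0],[3,-3.3,11.4,16,0],[3,-3.3,11.4,16,0],[3,-3.3,11.4,16,0],[3,-3.3,11.4,16,0],[3,-3.3,11.4,16,0],[3,-3.3,11.4,16,0]])

```text
time: 25.8
tool_pos: [0.5361, -0.0545, 0.0256]
tcp_rot: [-0.3, 3.123, -0.002]
wrist_force: [-0.2, -0.2, 6.8]
width: 0.442
grip_force: 61.1
```

Emit:
step_arm(motion=[[3,0,0,-1.2,0],[3,0,0,-1.2,8],[3,0,0,-1.2,16],[3,0,0,-1.2,24],[3,0,0,-1.2,32],[3,0,0,-1.2,40],[3,0,0,-1.2,48],[3,0,0,-1.2,56],[3,0,0,-1.2,64],[3,0,0,-1.2,72],[3,0,0,-1.2,80],[3,0,0,-1.2,88],[3,0,0,-1.2,96],[3,0,0,-1.2,104],[3,0,0,-1.2,112],[3,0,0,-1.2,120],[3,0,0,-1.2,128.5],[3,0,0,-0.6,128.5],[3,0,0,-0.1,128.5],[3,0,0,0,128.5]])

```text
time: 27.8
tool_pos: [0.5341, -0.0541, 0.0255]
tcp_rot: [-2.683, -1.633, 0.001]
wrist_force: [-9.2, 2.0, 23.2]
width: 0.442
grip_force: 63.6
```

Emit:
step_arm(motion=[[3,0,0,0.1,0],[8.5,0,0,0,0],[8.5,0,0,0,0],[8.5,0,0,0,0],[8.5,0,0,0,0],[8.5,0,0,0,0],[8.5,0,0,0,0],[8.5,0,0,-5,0],[8.5,0,0,-10,0],[8.5,0,0,-15,0],[8.5,0,0,-16,0],[8.5,0,0,-16,0]])

```text
time: 29.0
tool_pos: [0.5363, -0.0545, 0.1865]
tcp_rot: [2.682, 1.627, 0.008]
wrist_force: [0.7, 0.4, -0.3]
width: 0.995
grip_force: 0.0
```

```bash
python3 caps.py w6; python3 strips.py w6; python3 go.py .559 .189 .20 180
```

```text
0.125 [0.5509 0.0616] [0.028 0.027] [207.  32.]
0.092 [0.5642 0.0745] [0.017 0.018] [229.   8.]
0.092 [0.5506 0.0535] [0.044 0.029] [230.  60.]
0.087 [ 0.5356 -0.0521] [0.032 0.031] [282. 205.]
0.086 [ 0.5244 -0.1718] [0.031 0.031] [338. 334.]
w6
[0.5642 0.0745] [0.017 0.018] [('foil', (np.float64(-26.4), np.float64(63.1), np.int32(2335))), ('clear', (np.float64(-87.9), np.float64(-165.2), np.int32(955)))]
[0.5506 0.0535] [0.044 0.029] [('foil', (np.float64(19.4), np.float64(-6.1), np.int32(897))), ('clear', (np.float64(13.2), np.float64(-76.5), np.int32(3024)))]
[ 0.5356 -0.0521] [0.032 0.031] [('foil', (np.float64(-5.8), np.float64(-6.3), np.int32(1097))), ('clear', (np.float64(-93.9), np.float64(176.6), np.int32(6462)))]
[ 0.5244 -0.1718] [0.031 0.031] [('foil', (np.float64(-7.8), np.float64(-7.3), np.int32(1166))), ('clear', (np.float64(-91.0), np.float64(-179.9), np.int32(6291)))]
pos [ 0.5344 -0.0542  0.1838] yaw 62.5 move cm [22.71 -9.06 -1.62] twist -117.5 (+-360) t 29.05 q6 19.0
```

Emit:
step_arm(motion=[[8.5,3,-1,-1.6,-8],[8.5,7,-2.5,-2,-16],[8.5,11,-4.2,-2,-24],[8.5,15,-6,-2,-32],[8.5,19,-7.5,-2,-40],[8.5,22.7,-9.1,-2,-48],[8.5,22.7,-9.1,-2,-56],[8.5,22.7,-9.1,-2,-64],[8.5,22.7,-9.1,-2,-72],[8.5,22.7,-9.1,-2,-80],[8.5,22.7,-9.1,-2,-88],[8.5,22.7,-9.1,-2,-97.5],[8.5,22.7,-9.1,-2,-97.5]])

```text
time: 30.35
tool_pos: [0.5563, 0.1887, 0.1996]
tcp_rot: [-0.543, -3.089, 0.004]
wrist_force: [-0.2, -1.3, 0.3]
width: 0.995
grip_force: 0.0
```

```bash
python3 caps.py w7; python3 strips.py w7; python3 go.py .5595 .189 .024 160
```

```text
0.124 [0.5501 0.0623] [0.028 0.028] [109. 269.]
0.087 [0.5588 0.1901] [0.03  0.031] [287. 203.]
0.092 [0.5501 0.0652] [0.044 0.038] [137. 239.]
0.086 [ 0.5382 -0.0445] [0.026 0.017] [  6. 276.]
w7
[0.5588 0.1901] [0.03  0.031] [('foil', (np.float64(140.0), np.float64(138.7), np.int32(1017))), ('clear', (np.float64(-130.4), np.float64(-40.4), np.int32(6548)))]
[0.5501 0.0652] [0.044 0.038] [('foil', (np.float64(12.4), np.float64(-49.9), np.int32(429))), ('clear', (np.float64(-156.6), np.float64(113.9), np.int32(2749)))]
[ 0.5382 -0.0445] [0.026 0.017] [('foil', (np.float64(-120.6), np.float64(-116.9), np.int32(4712))), ('clear', (np.float64(147.0), np.float64(82.4), np.int32(2198)))]
pos [0.5566 0.1887 0.2001] yaw 159.9 move cm [-0.34  0.19 17.61] twist -0.1 (+-360) t 30.4 q6 -54.0
```

View pics/w7.png

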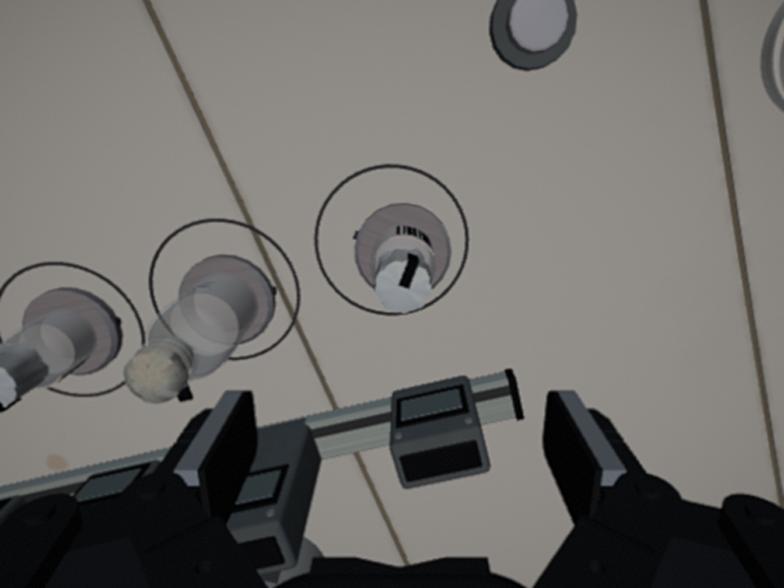

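The strip on A and the tall bottle's tab at (185,394) are visible, and the button top is at (539,20). Now I'll grasp A and turn it.

Emit:
step_arm(motion=[[8.5,-0.3,0.2,5,0],[8.5,-0.3,0.2,10,0],[8.5,-0.3,0.2,14,0],[8.5,-0.3,0.2,17.5,0],[8.5,-0.3,0.2,17.5,0],[3,-0.3,0.2,17.5,0],[3,-0.3,0.2,17.5,0],[3,-0.3,0.2,17.5,0],[3,-0.3,0.2,17.5,0],[3,-0.3,0.2,17.5,0],[3,-0.3,0.2,17.5,0],[3,-0.3,0.2,17.5,0],[3,-0.3,0.2,17.5,0],[3,-0.3,0.2,17.5,0]])

```text
time: 31.8
tool_pos: [0.564, 0.1904, 0.0314]
tcp_rot: [0.546, 3.089, 0.003]
wrist_force: [-0.5, -2.5, 5.9]
width: 0.413
grip_force: 60.6
```

Emit:
step_arm(motion=[[3,0,0,-1.2,0],[3,0,0,-1.2,8.5],[3,0.2,0.3,-1.2,17],[3,0.4,0.3,-1.2,25.5],[3,0.4,0.3,-1.2,34],[3,0.4,0.3,-1.2,42.5],[3,0.4,0.3,-1.2,51],[3,0.4,0.3,-1.2,59.5],[3,0.4,0.3,-1.2,68],[3,0.4,0.3,-1.2,76.5],[3,0.4,0.3,-1.2,85],[3,0.4,0.3,-1.2,93.5],[3,0.4,0.3,-1.2,102],[3,0.4,0.3,-1.2,110.5],[3,0.4,0.3,-1.2,119],[3,0.4,0.3,-1.2,127.5],[3,0.4,0.3,-1.2,136],[3,0.4,0.3,-1.2,144],[3,0.4,0.3,-1.2,145.5],[3,0.4,0.3,-0.7,145.5]])

```text
time: 33.8
tool_pos: [0.5599, 0.1946, 0.0366]
tcp_rot: [-3.116, -0.399, -0.004]
wrist_force: [0.8, -0.2, -3.0]
width: 0.416
grip_force: 60.7
```

Emit:
step_arm(motion=[[3,0,0,0.4,0],[3,0,0,0.7,0],[3,0,0,0.7,0],[8.5,0,0,0.6,0],[8.5,0,0,0.6,0],[8.5,0,0,0.6,0],[8.5,0,0,0.6,0],[8.5,0,0,0.6,0],[8.5,0,0,0.6,0],[8.5,0,0,-5,0],[8.5,0,0,-10,0],[8.5,0,0,-15,0],[8.5,0,0,-16,0],[8.5,0,0,-16,0],[8.5,0,0,-16,0]])

```text
time: 35.3
tool_pos: [0.5583, 0.194, 0.1942]
tcp_rot: [3.116, 0.396, -0.002]
wrist_force: [-1.0, -0.2, -0.2]
width: 0.995
grip_force: 0.0
```

```bash
python3 caps.py w8; python3 strips.py w8; python3 - <<'E'
from h import *
d=np.load('w7.npz'); st=dict(tool_pos=d['pos'],tcp_rot=d['rot']); C=cam('wrist',st)
b=plane(C,np.array([[185,394]])/1.4,.100)[0]; print('tall tab',b,np.degrees(np.arctan2(*(b-np.array([.550,.0620,0]))[1::-1])))
P=cloud(C,d['de']); print('button',P[14,385],plane(C,np.array([[539,20]])/1.4,.026))
E
python3 go.py .56 -.05 .38 -5
```

```text
0.125 [0.5505 0.062 ] [0.029 0.028] [473. 276.]
0.087 [0.5646 0.1958] [0.032 0.03 ] [286. 195.]
0.092 [0.551  0.0684] [0.044 0.033] [440. 245.]
0.084 [ 0.5302 -0.0404] [0.018 0.009] [557. 303.]
w8
[0.5646 0.1958] [0.032 0.03 ] [('foil', (np.float64(-6.8), np.float64(-5.4), np.int32(1078))), ('clear', (np.float64(-94.9), np.float64(175.4), np.int32(6467)))]
[0.551  0.0684] [0.044 0.033] [('foil', (np.float64(-25.1), np.float64(-91.2), np.int32(1691))), ('clear', (np.float64(-176.9), np.float64(96.5), np.int32(1334)))]
[ 0.5302 -0.0404] [0.018 0.009] [('foil', (np.float64(-125.9), np.float64(-38.2), np.int32(5762))), ('clear', (np.float64(60.1), np.float64(147.9), np.int32(1112)))]
tall tab [0.57009408 0.05897364 0.1       ] -8.56492859473707
button [0.45488766 0.30707044 0.02143028] [[0.455402   0.30573104 0.026     ]]
pos [0.5575 0.1938 0.1928] yaw 14.5 move cm [ -5.93  23.67 -18.69] twist 19.5 (+-360) t 35.35 q6 92.0
```

A stands about 15 mm off its ring centre, so I'll regrasp it and shift it back.

Emit:
step_arm(motion=[[8.5,0.6,0,5,0],[8.5,0.6,0,10,0],[8.5,0.6,0,14,0],[8.5,0.6,0,16.8,0],[8.5,0.6,0,16.8,0],[3,0.6,0,16.8,0],[3,0.6,0,16.8,0],[3,0.6,0,16.8,0],[3,0.6,0,16.8,0],[3,0.6,0,16.8,0],[3,0.6,0,16.8,0],[3,0.6,0,16.8,0],[3,0.6,0,16.8,0],[3,0.6,0,15.6,0],[3,0.6,0,15.6,0],[3,0,0.4,15.6,0],[3,-0.7,0.8,15.6,0],[3,-0.7,0.8,15.6,0],[3,-0.7,0.8,16.3,0],[3,-0.7,0.8,16.8,0]])

```text
time: 37.35
tool_pos: [0.5543, 0.1847, 0.0297]
tcp_rot: [3.116, 0.396, -0.002]
wrist_force: [-16.9, -5.8, 48.7]
width: 0.422
grip_force: 66.9
```

Emit:
step_arm(motion=[[3,0,0,0,0],[8.5,0,0,-0.1,0],[8.5,0,0,-0.1,0],[8.5,0,0,-0.1,0],[8.5,0,0,-0.1,0],[8.5,0,0,-0.1,0],[8.5,0,0,-0.1,0],[8.5,0,0,-5,0],[8.5,0,0,-10,0],[8.5,0,0,-15,0],[8.5,0,0,-16,0],[8.5,0,0,-16,0],[8.5,0,0,-16,0]])

```text
time: 38.65
tool_pos: [0.5534, 0.1845, 0.186]
tcp_rot: [3.116, 0.396, -0.003]
wrist_force: [0.2, -0.6, -0.2]
width: 0.995
grip_force: 0.0
```

```bash
python3 caps.py w9; python3 strips.py w9|head -2;  python3 go.py .56 -.05 .38 -5
```

```text
0.125 [0.551  0.0621] [0.028 0.027] [469. 273.]
0.087 [0.5525 0.1841] [0.032 0.03 ] [287. 208.]
0.092 [0.5511 0.0685] [0.044 0.033] [435. 240.]
0.084 [ 0.5311 -0.0406] [0.02 0.01] [556. 301.]
w9
[0.5525 0.1841] [0.032 0.03 ] [('foil', (np.float64(-5.9), np.float64(-5.6), np.int32(1074))), ('clear', (np.float64(-94.7), np.float64(175.6), np.int32(6470)))]
pos [0.5527 0.1843 0.1849] yaw 14.5 move cm [ -5.22  22.87 -19.49] twist 19.5 (+-360) t 38.7 q6 92.0
```

Emit:
step_arm(motion=[[8.5,-5.2,22.9,-19,19.5],[8.5,-5.2,22.9,-19,19.5],[8.5,-5.2,22.9,-19,19.5],[8.5,-5.2,22.9,-19,19.5],[8.5,-5.2,22.9,-19,19.5],[8.5,-5.2,22.9,-19,19.5],[8.5,-5.2,22.9,-19,19.5],[8.5,-5.2,22.9,-19,19.5],[8.5,-5.2,22.9,-19,19.5],[8.5,-5.2,22.9,-19,19.5]])

```text
time: 39.7
tool_pos: [0.5602, -0.0486, 0.3743]
tcp_rot: [-3.138, 0.135, 0.008]
wrist_force: [-0.3, -0.3, 0.1]
width: 0.996
grip_force: 0.0
```

```bash
python3 caps.py w10; python3 strips.py w10; python3 go.py .455 .306 .10 -5; python3 - <<'E'
from h import *
d=np.load('w10.npz'); st=dict(tool_pos=d['pos'],tcp_rot=d['rot']); C=cam('wrist',st)
P=cloud(C,d['de']); m=(np.linalg.norm(P[...,:2]-[.455,.306],axis=2)<.03)&(P[...,2]>.012); X=P[m]; print(X.min(0),X.max(0)); X=X[X[:,2]>.02]; print(X.mean(0),np.median(X[:,2]),len(X))
E
```

```text
0.125 [0.5507 0.061 ] [0.028 0.028] [190. 178.]
0.092 [0.551 0.051] [0.044 0.024] [207. 168.]
0.092 [0.5628 0.0744] [0.018 0.018] [185. 161.]
0.087 [ 0.5355 -0.0521] [0.031 0.03 ] [291. 175.]
0.087 [ 0.5243 -0.1718] [0.032 0.03 ] [389. 175.]
0.087 [0.5525 0.1838] [0.032 0.031] [ 99. 177.]
0.088 [ 0.5091 -0.2929] [0.032 0.033] [489. 179.]
w10
[0.551 0.051] [0.044 0.024] [('foil', (np.float64(24.2), np.float64(86.7), np.int32(549))), ('clear', (np.float64(19.7), np.float64(-64.9), np.int32(4526)))]
[0.5628 0.0744] [0.018 0.018] [('foil', (np.float64(4.6), np.float64(-82.4), np.int32(1102))), ('clear', (np.float64(18.5), np.float64(102.7), np.int32(2795)))]
[ 0.5355 -0.0521] [0.031 0.03 ] [('foil', (np.float64(-6.7), np.float64(-7.2), np.int32(930))), ('clear', (np.float64(-97.2), np.float64(172.9), np.int32(6468)))]
[ 0.5243 -0.1718] [0.032 0.03 ] [('foil', (np.float64(-7.1), np.float64(-8.8), np.int32(1025))), ('clear', (np.float64(-96.4), np.float64(173.7), np.int32(6410)))]
[0.5525 0.1838] [0.032 0.031] [('foil', (np.float64(-6.4), np.float64(-5.2), np.int32(1021))), ('clear', (np.float64(80.6), np.float64(170.1), np.int32(6357)))]
[ 0.5091 -0.2929] [0.032 0.033] [('foil', (np.float64(75.7), np.float64(164.0), np.int32(6257))), ('clear', (np.float64(-6.2), np.float64(-9.5), np.int32(1020)))]
pos [ 0.5604 -0.0486  0.3748] yaw -4.9 move cm [-13.43 -34.41  27.55] twist 0.1 (+-360) t 39.75 q6 87.0
[0.43403699 0.28538673 0.01200236] [0.48014464 0.32570168 0.02376544]
[0.4561583  0.30791384 0.02126131] 0.021197593029550765 294
```

View pics/w10.png

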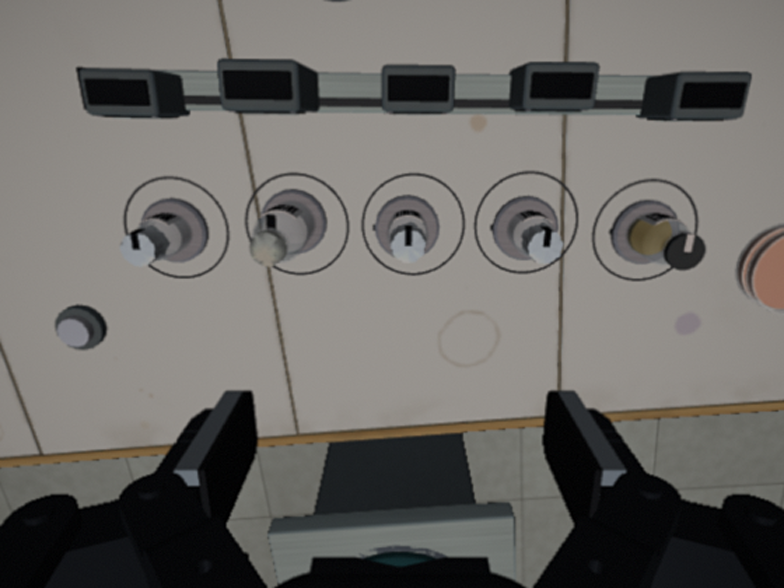

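All five labels point at the heads, and the tall tab is at (270,223). I'll check its yaw numerically once more and move over the button.

```bash
python3 - <<'E'
from h import *
d=np.load('w10.npz'); st=dict(tool_pos=d['pos'],tcp_rot=d['rot']); C=cam('wrist',st); P=cloud(C,d['de'])
g=cv2.cvtColor(d['im'],cv2.COLOR_RGB2GRAY); sub=g[147:170,183:203]; m=sub<60; v,u=np.where(m); u=u+183;v=v+147
print(len(u),P[v,u].round(3)[:,2], u.mean()*1.4,v.mean()*1.4)
for z in(.095,.1,.105):
    b=plane(C,[[u.mean(),v.mean()]],z)[0]; print(b,np.degrees(np.arctan2(b[1]-.0615,b[0]-.5505)))
E
```

```text
102 [0.041 0.049 0.053 0.054 0.054 0.054 0.055 0.049 0.057 0.056 0.062 0.061
 0.06  0.064 0.062 0.059 0.012 0.058 0.064 0.067 0.067 0.068 0.067 0.069
 0.068 0.066 0.065 0.1   0.098 0.099 0.1   0.1   0.1   0.1   0.1   0.099
 0.1   0.099 0.099 0.098 0.099 0.099 0.1   0.1   0.098 0.099 0.099 0.1
 0.098 0.101 0.1   0.1   0.1   0.098 0.1   0.099 0.099 0.088 0.099 0.1
 0.1   0.1   0.101 0.101 0.091 0.1   0.099 0.1   0.099 0.099 0.099 0.091
 0.098 0.099 0.1   0.1   0.1   0.099 0.099 0.1   0.099 0.098 0.099 0.099
 0.099 0.099 0.1   0.1   0.099 0.099 0.106 0.114 0.114 0.113 0.108 0.115
 0.114 0.112 0.115 0.114 0.113 0.115] 272.38235294117646 218.61960784313723
[0.57093255 0.05852786 0.095     ] -8.27624822656352
[0.57180707 0.05718128 0.1       ] -11.4580289624166
[0.5726816  0.05583469 0.105     ] -14.327373746224847
```

Emit:
step_arm(motion=[[0,-13.4,-34.4,10,0],[0,-13.4,-34.4,20,0],[0,-13.4,-34.4,24,0],[0,-13.4,-34.4,27.5,0],[0,-13.4,-34.4,27.5,0],[0,-13.4,-34.4,27.5,0],[0,-13.4,-34.4,27.5,0],[0,-13.4,-34.4,27.5,0],[0,-13.4,-34.4,27.5,0],[0,-13.4,-34.4,27.5,0],[0,-13.4,-34.4,27.5,0],[0,-13.4,-34.4,27.5,0],[0,-13.4,-34.4,27.5,0]])

```text
time: 41.05
tool_pos: [0.4592, 0.3042, 0.104]
tcp_rot: [-3.137, 0.139, -0.004]
wrist_force: [0.7, 0.3, -0.2]
width: 0.004
grip_force: 0.0
```

```bash
python3 go.py .456 .307 .022 -5
```

```text
pos [0.4592 0.3042 0.104 ] yaw -5.1 move cm [-0.37 -0.24  8.2 ] twist -0.1 (+-360) t 41.05 q6 126.0
```

```bash
python3 - <<'E'
from h import *
for f in('w10','w9','w8','w7','w3','w6'):
    d=np.load(f+'.npz'); st=dict(tool_pos=d['pos'],tcp_rot=d['rot']); C=cam('wrist',st); P=cloud(C,d['de'])
    g=cv2.cvtColor(d['im'],cv2.COLOR_RGB2GRAY)
    m=(g<60)&(P[...,2]>.096)&(P[...,2]<.103)&(np.linalg.norm(P[...,:2]-[.55,.062],axis=2)<.035)
    t=(P[...,2]>.117)&(P[...,2]<.13)&(np.linalg.norm(P[...,:2]-[.55,.062],axis=2)<.03); X=P[t]
    if m.sum()<5: print(f,'none'); continue
    c=(X.max(0)+X.min(0))[:2]/2; b=P[m][:,:2].mean(0); print(f,m.sum(),c.round(4),b.round(4),np.degrees(np.arctan2(*(b-c)[::-1])).round(1))
E
```

```text
w10 60 [0.5507 0.061 ] [0.5701 0.0593] -5.1
w9 221 [0.5506 0.0621] [0.5673 0.0624] 0.9
w8 215 [0.5501 0.0621] [0.5665 0.0633] 4.2
w7 80 [0.5495 0.06  ] [0.5705 0.058 ] -5.4
w3 24 [0.5495 0.0595] [0.5729 0.057 ] -6.2
w6 267 [0.5497 0.061 ] [0.5694 0.0587] -6.7
```

The tall bottle's yaw is about -5.5 degrees, which is good. Now the button press.

Emit:
step_arm(motion=[[0,-0.3,-0.2,4,0],[0,-0.3,-0.2,7,0],[0,-0.3,-0.2,7.8,0],[0,-0.3,-0.2,8.4,0],[0,-0.3,-0.2,8.8,0],[0,-0.3,-0.2,9.1,0],[0,-0.3,-0.2,9.3,0],[0,-0.3,-0.2,9.3,0]])

```text
time: 41.85
tool_pos: [0.4565, 0.3067, 0.0154]
tcp_rot: [3.138, -0.137, 0.002]
wrist_force: [-12.3, -9.9, 33.8]
width: -0.001
grip_force: 16.9
```

```bash
python3 go.py .456 .307 .022 -5
```

```text
pos [0.4565 0.3067 0.0154] yaw -5.0 move cm [-0.05 -0.03 -0.66] twist -0.0 (+-360) t 41.85 q6 126.0
```

Emit:
step_arm(motion=[[0,0,0,-1,0],[0,0,0,-4,0],[0,0,0,-8,0],[0,0,0,-13,0],[0,3.5,12,-20,0],[0,13.4,34,-30,0],[0,13.4,34,-36,0],[0,13.4,34,-36,0],[0,13.4,34,-36,0],[0,13.4,34,-36,0],[0,13.4,34,-36,0],[0,13.4,34,-36,0],[0,13.4,34,-36,0],[0,13.4,34,-36,0],[0,13.4,34,-36,0],[0,13.4,34,-36,0],[0,13.4,34,-36,0]])

```text
time: 43.55
tool_pos: [0.558, -0.0426, 0.3684]
tcp_rot: [-3.138, 0.135, 0.002]
wrist_force: [0.6, -0.1, -0.4]
width: 0.003
grip_force: 0.0
```

```bash
python3 caps.py w11; python3 strips.py w11; python3 - <<'E'
from h import *
st,im,de,C=shot('side'); save('s3',im[150:330,140:400],3)
E
```

```text
0.125 [0.5512 0.0614] [0.027 0.027] [194. 178.]
0.092 [0.5512 0.0526] [0.044 0.027] [211. 167.]
0.092 [0.5628 0.0749] [0.018 0.017] [189. 160.]
0.087 [ 0.5357 -0.0521] [0.032 0.03 ] [296. 175.]
0.087 [ 0.5243 -0.172 ] [0.031 0.03 ] [395. 175.]
0.087 [0.5526 0.1832] [0.031 0.031] [101. 177.]
0.089 [ 0.509  -0.2927] [0.032 0.033] [497. 179.]
w11
[0.5512 0.0526] [0.044 0.027] [('foil', (np.float64(26.0), np.float64(82.0), np.int32(674))), ('clear', (np.float64(19.1), np.float64(-69.9), np.int32(4091)))]
[0.5628 0.0749] [0.018 0.017] [('foil', (np.float64(1.4), np.float64(-84.4), np.int32(900))), ('clear', (np.float64(-15.0), np.float64(55.6), np.int32(1948)))]
[ 0.5357 -0.0521] [0.032 0.03 ] [('foil', (np.float64(-5.0), np.float64(-7.1), np.int32(967))), ('clear', (np.float64(83.0), np.float64(172.5), np.int32(6458)))]
[ 0.5243 -0.172 ] [0.031 0.03 ] [('foil', (np.float64(-7.8), np.float64(-7.4), np.int32(1017))), ('clear', (np.float64(-95.0), np.float64(175.4), np.int32(6409)))]
[0.5526 0.1832] [0.031 0.031] [('foil', (np.float64(-5.5), np.float64(-0.8), np.int32(1018))), ('clear', (np.float64(-95.6), np.float64(174.5), np.int32(6383)))]
[ 0.509  -0.2927] [0.032 0.033] [('foil', (np.float64(73.7), np.float64(161.8), np.int32(6257))), ('clear', (np.float64(-6.0), np.float64(-11.7), np.int32(1007)))]
```

View pics/s3.png

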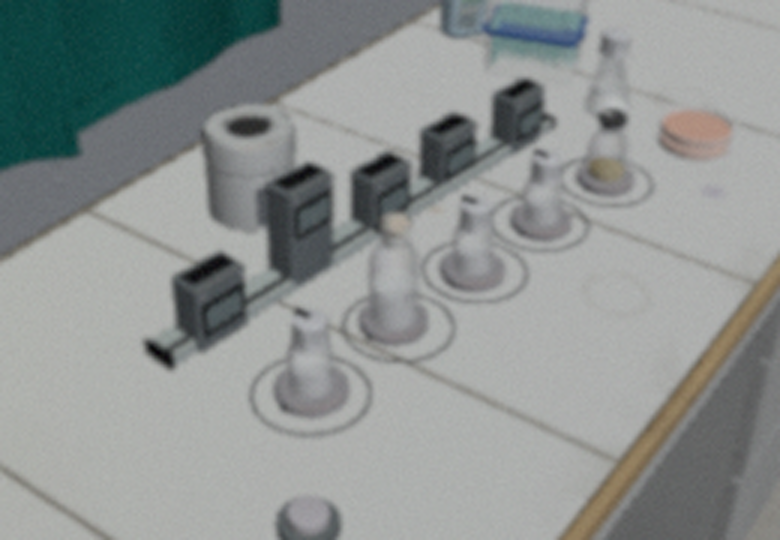

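The side view shows all bottles upright inside their rings with the labels facing the heads. The bystanders are undisturbed and the button is back up.

```bash
python3 -c "
from workcell import bot
print(bot.finish_job())"
```

```text
the job is handed in; nothing more can be done
None
```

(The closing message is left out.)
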